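# Lock the quarter-turn plug in the test block

### The job

Fit the red-handled plug to the grey test block: with its wing handle in line with the slot, press it down against the spring until its foot is below the steel lips, then turn it a quarter turn, either way, so that the handle stands square across the slot, and let go: the plug must stay locked upright in the middle of the block. Leave the blue-handled plug standing where it is.

Things in the scene. Friction and masses are not known exactly. Their poses are not given: they have to be found in the camera images.
- red_plug_centre (a point): Plug with red wing grip, 72 mm tall, standing on the bench, 150 g. Point: its centre, 36 mm above its underside; z up. Steel foot at the bottom 50 (x) x 23 (y) x 10 mm; round shank 23 mm wide to 30 mm up; above it to the top the red wing, 46 (x) x 18 (y) mm, middle 15 mm above the point. Wing and foot lie along the same line, x; a half turn is the same. The one to fit.
- blue_plug_centre (a point): Plug with blue wing grip, 72 mm tall, standing on the bench, 150 g. Point: its centre, 36 mm above its underside; z up. Steel foot at the bottom 50 (x) x 23 (y) x 10 mm; round shank 23 mm wide to 30 mm up; above it to the top the blue wing, 46 (x) x 18 (y) mm, middle 15 mm above the point. Wing and foot lie along the same line, x; a half turn is the same. A spare: leave it.
- port (a point): Middle of the slot in the top face of a grey block (84 x 84 mm, 36 mm high, fixed to the bench), level with the top; z up, x along the slot (same after a half turn). Slot 58 (x) x 30 (y) mm between two steel lips 10 mm thick, bevelled 5 mm on top. Below the lips a well 64 x 64 mm, floor 27 mm below the top. Red marks on the y axis show where the wing points when locked.
- plunger (a joint): Sprung brass plunger in the well: m pressed down, 0 (its top 10 mm below the block's top) to 0.016; pushes up 1 N at 0, 5 N at 0.016. The foot can turn under the lips with its underside 20 to 26 mm below the block's top (23 is good). Let go unturned, the plug is lifted out of lock; when turned, its foot is held up against the lips, underside 20 mm deep.
Mind the look-alikes: they are no part of the job. Of the things like the part that bears red_plug_centre, leave any that is green; of the rest the smaller one is meant.

How it is judged:
By the outcome, as a careful person would: the job done as asked, in the order asked, and still so for the second after the job is handed in, with the robot touching nothing.
It also fails if it takes over 43 s, if anything falls off the work surface, if the arm or the gripper's body presses on something with over 40 N, if the wrist force passes 120 N, or if a joint passes its speed limit or range.

### The arm

A 6-joint arm with a two-finger parallel gripper is mounted at the origin on a cart in front of the work surface, level with it; the furniture and walls round the work are solid. World frame = base frame: x ahead of the robot, y to its left, z up, the work surface at z = 0. Lengths are in mm, angles in degrees, forces in N, time in s.
With the tool pointing down it reaches from about 300 to 850 mm from the base axis. Payload 4.2 kg.
Tool frame: the origin (TCP) lies at the very end of the fingers, on their centre line; the grasp point (between the pads) lies 19 mm behind it (env.grasp_offset is the distance from the TCP to the grasp point, in mm); z points along the fingers, y is the line along which they close (so a half turn about z gives the same grasp; the last joint's range is limited). The gripper opens to 91 mm and grips with 3 to 60 N. Pads are 32 mm wide; open, the fingers measure 118 mm over their backs; the gripper's body (76 mm by 178 mm) begins 60 mm behind the grasp point.
Start: joints at [-77.75, 18.312, 89.639, -0, 72.044, -1.146], TCP at [133.216, -559.372, 213.976] pointing down, gripper open.
Joint ranges: [-177.97, 177.97], [-48.28, 115.42], [12.27, 149.76], [-77.06, 257.06], [2.81, 150.46], [-146.56, 146.56]. Speed limits (degrees/s): [147.25, 147.25, 180, 180, 180, 180].

### API

Orientations are given as [roll, pitch, yaw] about the fixed x, y, z axes, in that order (R = Rz(yaw) Ry(pitch) Rx(roll)).
In Python, from workcell import env gives the robot as it stands. The module is installed in compiled form; this text tells all that it offers.
- The arm moves only by the tool send_rows, never from a script. Its argument "motion" is a list of rows, each an object of numbers: "tx", "ty", "tz": the shift along the tool's x, y, z in units of 500 mm (1.0 is 500 mm); "rx", "ry", "rz": the turn, a rotation vector about the tool's x, y, z in units of 30 degrees (1.0 is 30 degrees); "gripper": the closure, from -1 (fully open) to 1 (shut). In form: [{"tx": .., "ty": .., "tz": .., "rx": .., "ry": .., "rz": .., "gripper": ..}, ...]. A call has 1 to 12 rows; each row shifts and turns the commanded pose from where the row before left it, along the tool's axes as they then stand; what a row does not reach is not made up. A row lasts 1/8 s, in which the tool goes at most 62.5 mm and 10.7 degrees, less where a joint would pass 70% of its speed; a pose out of reach is approached as far as the arm can. A call with a number of a shift or a turn outside -1 to 1 is refused whole. A call with a gripper value outside its range is refused whole. The fingers move at their own pace and stop on an object; "grip_force" is the grip in N (left out, the last holds). Time passes only in rows, so rows that do not move let the fingers close. It gives the time, the measured TCP pose, the force, the opening and the grip force at its end, in the units of the state.
- env.state(): the state, without advancing time (a new reading comes with each control period).
- env.grab_frame(name): name is "scene" or "top" or "wrist"; returns a dict with "frame" (480x640x3 uint8, red, green, blue), "vertical_fov" (degrees; the focal length in pixels is half the picture's height over the tangent of half this angle, whatever the lens; pixels are square), "cx", "cy" (the principal point, pixels), "rvec" (rotation vector, rad) and "tvec" (3), from world to camera coordinates, as OpenCV has them; the wrist camera has in their place "T_tool_cam" (4x4, takes a point from camera to tool coordinates, whose origin is the TCP and whose axes are the flange's). Camera axes: x right, y down, z forward; pixel columns grow to the right and rows downward; lengths in mm; the calibration is good to about 2 mm. The wrist camera is an equidistant fisheye: a pixel r from the principal point sees the ray r / f radians off the axis. A picture is of the moment at which its call begins: read the wrist's pose just before it. There is no depth.
- env.job_done(): hands the job in; it is judged then, once.
The state is a dict: "time_s": time; "qpos": joint angles; "qvel": joint speeds; "effort": joint torques, N m; "ee_pos": TCP position; "ee_rot": TCP orientation; "force": force on the tool from outside, world axes, zero at the start; "torque": the same for the moment, N m; "gripper_width": finger opening in mm; "gripper_force": force on a finger pad.
Only numpy, scipy, OpenCV 4.12 (cv2) and the standard library are available. Lean on these libraries where they do the work, as an engineer would, in place of code of your own. Each camera call takes 0.05 s, during which the arm holds its last target. There are 200 camera calls.

## Working session

There is one attempt and no reset: what is moved stays moved. The work goes in short steps, Python scripts to look and compute and a tool call to move; the robot and the scene stay as the last step left them, time stands still between calls to the robot, and variables do not carry over. Pictures are saved under pics/ and viewed, at most 10 in all, crops included, and the job is handed in when it is done.

Besides the shell and the picture viewer there is one more tool, called after "Request:" by a JSON object that holds its "op" and its "data". send_rows: Moves the arm, as the interface text tells. Shifts and turns lie within -1 to 1; 1 stands for 500 mm of shift or 30 degrees of turn. Its arguments: {"type":"object","properties":{"motion":{"type":"array"},"grip_force":{"type":"number"}},"required":["motion"]}

```bash
mkdir -p pics; cat > h.py <<'E'
import numpy as np, cv2
from workcell import env
from scipy.spatial.transform import Rotation as R
def grab(n):
    s=env.state(); g=env.grab_frame(n); g['s']=s; return g
def save(g,name,box=None,k=1):
    im=cv2.cvtColor(g['frame'],cv2.COLOR_RGB2BGR)
    if box: im=im[box[1]:box[3],box[0]:box[2]]
    if k!=1: im=cv2.resize(im,None,fx=k,fy=k,interpolation=cv2.INTER_CUBIC)
    cv2.imwrite('pics/'+name,im)
def ray(g,uv):
    uv=np.atleast_2d(np.float64(uv)); f=240/np.tan(np.radians(g['vertical_fov'])/2)
    d=(uv-[g['cx'],g['cy']])/f
    if 'T_tool_cam' in g:
        r=np.linalg.norm(d,axis=1,keepdims=True)+1e-12
        d=np.hstack([d/r*np.sin(r),np.cos(r)])
        s=g['s']; T=np.eye(4); T[:3,:3]=R.from_euler('xyz',s['ee_rot'],degrees=True).as_matrix(); T[:3,3]=s['ee_pos']
        T=T@np.array(g['T_tool_cam']); return T[:3,3],d@T[:3,:3].T
    d=np.hstack([d,np.ones((len(d),1))]); M=cv2.Rodrigues(np.float64(g['rvec']))[0]
    return -M.T@np.float64(g['tvec']).ravel(),d@M
def plane(g,uv,z):
    c,d=ray(g,uv); return c+d*((z-c[2])/d[:,2])[:,None]
E
python3 - <<'E'
from h import *
print(env.state())
for n in ['scene','top']:
    g=grab(n); save(g,n+'0.png'); print(n,g['vertical_fov'],plane(g,[[320,240]],0))
E
```

```text
{'time_s': 0.0, 'qpos': array([-7.77508146e+01,  1.83507823e+01,  8.97083234e+01, -3.06103856e-04,
        7.20436973e+01, -1.14724671e+00]), 'qvel': array([ 0.04241189,  0.01391717,  0.05293423,  0.05148035,  0.06571416,
       -0.02803208]), 'effort': array([ 2.17987523e-03, -4.12452078e+01, -2.31970918e+01,  7.31058419e-02,
        4.57701471e-02, -1.14854624e-04]), 'ee_pos': array([ 133.09531072, -558.84650149,  213.11590612]), 'ee_rot': array([-1.79897212e+02, -1.76734344e-03,  1.33965251e+01]), 'force': array([-0.1971418 ,  0.41069125, -0.5340666 ]), 'torque': array([-0.01880721,  0.05448717, -0.07949885]), 'gripper_force': 0.0, 'gripper_width': 91.01287787113787}
scene 52.53556723647308 [[ 521.04485628 -195.13167811    0.        ]]
top 48.50593052150797 [[ 481.37365986 -130.95579779    0.        ]]
```

View pics/scene0.png

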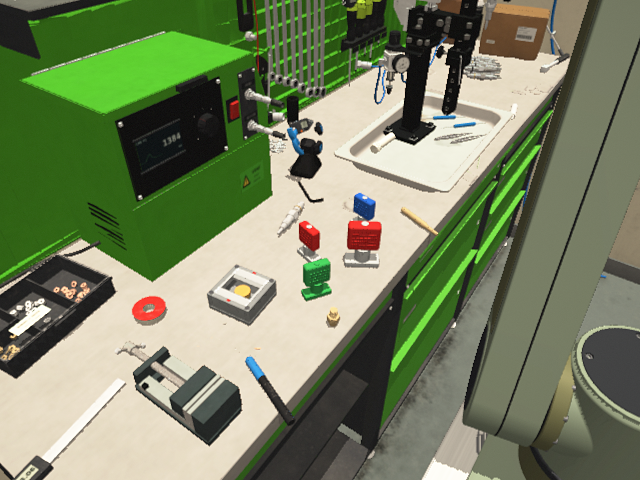

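View pics/top0.png

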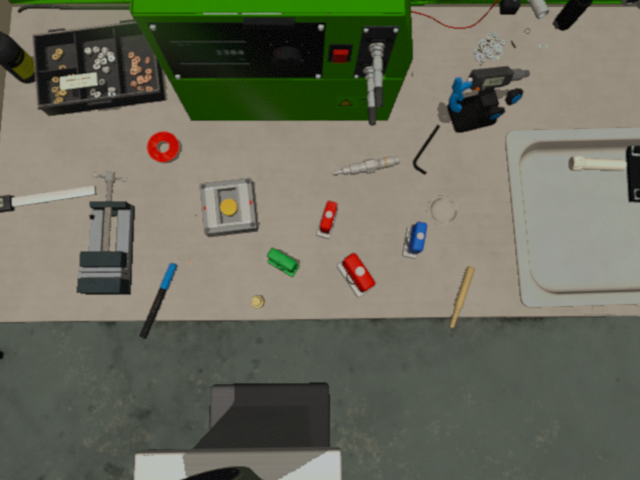

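Scene picture: the small red plug is at about (309,236), the large red one at (364,238), green at (316,275), blue at (363,206) and the block at (242,292). In the top picture they are at (328,217), (357,273), (283,262), (417,238) and (229,207).
Candidates (top picture): small red (328,217), large red (357,273), green (283,262), red ring (163,147). I choose the small red one, and will check it in a close crop.

```bash
python3 - <<'E'
from h import *
g=grab('top'); save(g,'crop.png',(190,160,390,310),4)
hsv=cv2.cvtColor(g['frame'],cv2.COLOR_RGB2HSV)
red=(((hsv[...,0]<8)|(hsv[...,0]>172))&(hsv[...,1]>150)&(hsv[...,2]>70)).astype(np.uint8)
c,_=ray(g,[[320,240]]); print('cam',c)
cs,_=cv2.findContours(red,cv2.RETR_EXTERNAL,cv2.CHAIN_APPROX_NONE)
for k in cs:
    if cv2.contourArea(k)<40: continue
    P=plane(g,k[:,0],72)[:,:2].astype(np.float32)
    print(k[:,0].mean(0),cv2.minAreaRect(P))
print(plane(g,[[202,184],[254,180],[257,231],[206,236],[229,207],[328,217]],36).round())
E
```

```text
cam [ 339.65073751 -102.50722408  873.18332615]
[358.06896552 272.49425287] ((419.7752380371094, -184.71414184570312), (57.95336151123047, 27.013124465942383), 32.350345611572266)
[327.90140845 216.29577465] ((506.2174377441406, -141.29501342773438), (17.308937072753906, 49.14406204223633), 72.9340591430664)
[162.55813953 146.45348837] ((619.9466552734375, 115.61029052734375), (48.542510986328125, 47.35355758666992), 89.72367858886719)
[340.2972973  52.       ] ((778.546630859375, -166.1089324951172), (24.47467803955078, 10.50098705291748), 89.88276672363281)
[[ 569.   60.   36.]
 [ 575.  -24.   36.]
 [ 491.  -30.   36.]
 [ 484.   51.   36.]
 [ 530.   16.   36.]
 [ 513. -143.   36.]]
```

View pics/crop.png

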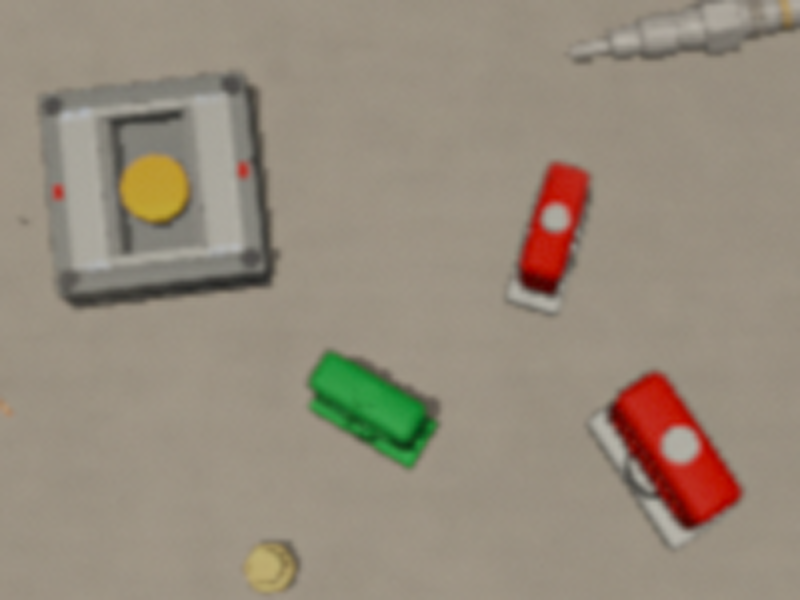

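The crop confirms it: the small red plug is at crop (555,225), beside the larger red one at (680,450) and the green one at (370,395). The block is at (155,188), with its slot running up the picture and a red mark on each side. Now I move over the plug for a close look.

Request:
{"op": "send_rows", "data": {"motion": [{"tx":0.0766,"ty":-0.0534,"gripper":-0.2},{"tx":0.0766,"ty":-0.0534,"gripper":-0.2},{"tx":0.0766,"ty":-0.0534,"gripper":-0.2},{"tx":0.0766,"ty":-0.0534,"gripper":-0.2},{"tx":0.0766,"ty":-0.0534,"gripper":-0.2},{"tx":0.0766,"ty":-0.0534,"gripper":-0.2},{"tx":0.0766,"ty":-0.0534,"gripper":-0.2},{"tx":0.0766,"ty":-0.0534,"gripper":-0.2},{"tx":0.0766,"ty":-0.0534,"gripper":-0.2},{"tx":0.0766,"ty":-0.0534,"gripper":-0.2},{"tx":0.0766,"ty":-0.0534,"gripper":-0.2},{"tx":0.0766,"ty":-0.0534,"gripper":-0.2}], "grip_force": 30}}

```text
invalid input at $.motion[0]: expected keys tx, ty, tz, rx, ry, rz, gripper
```

Request:
{"op": "send_rows", "data": {"motion": [{"rz":0.338,"gripper":-0.2},{"rz":0.338,"gripper":-0.2},{"rz":0.338,"gripper":-0.2},{"gripper":-0.2},{"gripper":-0.2}]}}

```text
invalid input at $.motion[0]: expected keys tx, ty, tz, rx, ry, rz, gripper
```

```bash
cat > m.py <<'E'
from h import *
import sys
g=grab('wrist'); save(g,sys.argv[1]); s=g['s']
print(s['ee_pos'].round(1),s['ee_rot'].round(2),s['gripper_width'],s['qpos'].round(1),np.round(g['T_tool_cam'],2).tolist())
hsv=cv2.cvtColor(g['frame'],cv2.COLOR_RGB2HSV)
red=(((hsv[...,0]<8)|(hsv[...,0]>172))&(hsv[...,1]>150)&(hsv[...,2]>70)).astype(np.uint8)
cs,_=cv2.findContours(red,cv2.RETR_EXTERNAL,cv2.CHAIN_APPROX_NONE)
for k in cs:
    if cv2.contourArea(k)<15: continue
    P=plane(g,k[:,0],72)[:,:2].astype(np.float32)
    print(k[:,0].mean(0),cv2.minAreaRect(P))
E
python3 m.py w1.png
```

```text
[ 133.1 -559.   213.3] [-179.92   -0.     13.39] 91.30116737091659 [-77.8  18.3  89.7  -0.   72.   -1.1] [[0.0, -0.97, -0.25, 69.18], [1.0, 0.0, -0.0, 0.93], [0.0, -0.25, 0.97, -170.18], [0.0, 0.0, 0.0, 1.0]]
```

View pics/w1.png

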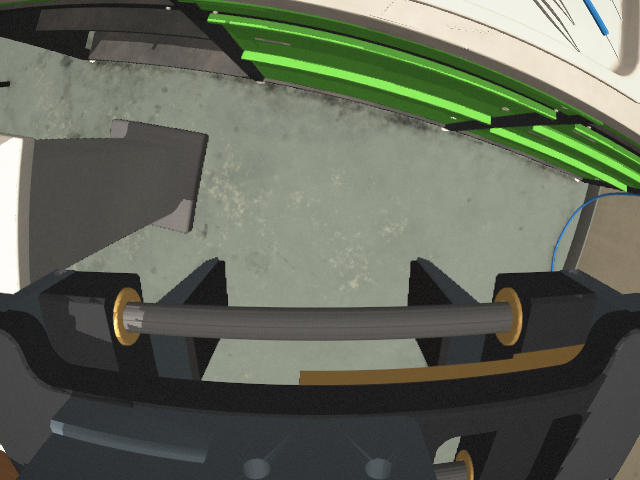

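Both moves were refused because every row needs all seven keys. The wrist picture shows only floor between the fingers. I'll send them again in full form.

Request:
{"op": "send_rows", "data": {"motion": [{"tx":0.0766,"ty":-0.0534,"tz":0,"rx":0,"ry":0,"rz":0,"gripper":-0.2},{"tx":0.0766,"ty":-0.0534,"tz":0,"rx":0,"ry":0,"rz":0,"gripper":-0.2},{"tx":0.0766,"ty":-0.0534,"tz":0,"rx":0,"ry":0,"rz":0,"gripper":-0.2},{"tx":0.0766,"ty":-0.0534,"tz":0,"rx":0,"ry":0,"rz":0,"gripper":-0.2},{"tx":0.0766,"ty":-0.0534,"tz":0,"rx":0,"ry":0,"rz":0,"gripper":-0.2},{"tx":0.0766,"ty":-0.0534,"tz":0,"rx":0,"ry":0,"rz":0,"gripper":-0.2},{"tx":0.0766,"ty":-0.0534,"tz":0,"rx":0,"ry":0,"rz":0,"gripper":-0.2},{"tx":0.0766,"ty":-0.0534,"tz":0,"rx":0,"ry":0,"rz":0,"gripper":-0.2},{"tx":0.0766,"ty":-0.0534,"tz":0,"rx":0,"ry":0,"rz":0,"gripper":-0.2},{"tx":0.0766,"ty":-0.0534,"tz":0,"rx":0,"ry":0,"rz":0,"gripper":-0.2},{"tx":0.0766,"ty":-0.0534,"tz":0,"rx":0,"ry":0,"rz":0,"gripper":-0.2},{"tx":0.0766,"ty":-0.0534,"tz":0,"rx":0,"ry":0,"rz":0,"gripper":-0.2}], "grip_force": 30}}

```text
time_s: 1.7
ee_pos: [506.9, -139.9, 213.9]
ee_rot: [180.0, 0.0, 13.4]
force: [0.1, -0.6, 1.3]
gripper_width: 54.5
gripper_force: 0.0
```

Request:
{"op": "send_rows", "data": {"motion": [{"tx":0,"ty":0,"tz":0,"rx":0,"ry":0,"rz":0.338,"gripper":-0.2},{"tx":0,"ty":0,"tz":0,"rx":0,"ry":0,"rz":0.338,"gripper":-0.2},{"tx":0,"ty":0,"tz":0,"rx":0,"ry":0,"rz":0.338,"gripper":-0.2},{"tx":0,"ty":0,"tz":0,"rx":0,"ry":0,"rz":0,"gripper":-0.2},{"tx":0,"ty":0,"tz":0,"rx":0,"ry":0,"rz":0,"gripper":-0.2}]}}

```text
time_s: 2.33
ee_pos: [506.0, -141.2, 213.9]
ee_rot: [180.0, 0.0, -16.9]
force: [-0.1, 0.2, 0.0]
gripper_width: 54.8
gripper_force: 0.0
```

```bash
python3 m.py w2.png
```

```text
[ 506.  -141.2  213.9] [ 1.800e+02  1.000e-02 -1.689e+01] 54.84779315246231 [-16.8  13.8  96.   -0.   70.1  90. ] [[0.0, -0.97, -0.25, 69.73], [1.0, 0.0, -0.0, 1.09], [0.0, -0.25, 0.97, -170.18], [0.0, 0.0, 0.0, 1.0]]
[368.34615385 286.03846154] ((441.6711120605469, -168.9131622314453), (11.741922378540039, 36.19176483154297), 74.02448272705078)
[318.22058824 221.30882353] ((512.463134765625, -144.7137908935547), (17.25355339050293, 48.17017364501953), 72.8487548828125)
[ 64.39090909 179.32727273] ((629.494140625, 84.37821960449219), (44.13319778442383, 44.353431701660156), 67.71265411376953)
```

View pics/w2.png

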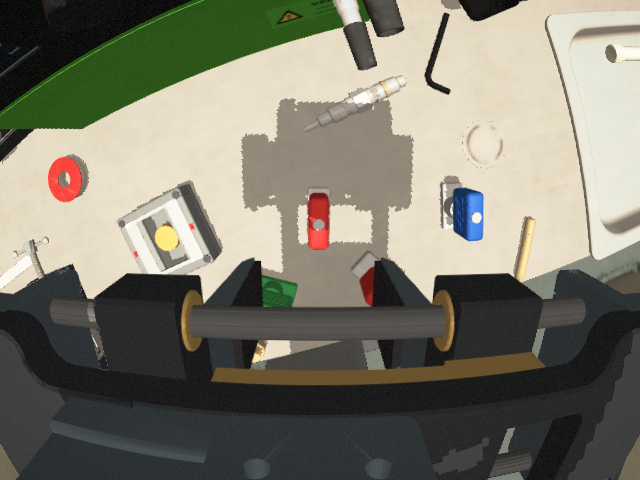

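The wrist view has the small red wing at (318,221), in line with the tool. The block is at (166,238), blue at (468,213), and green and the large red plug sit behind the fingers. I'll go lower and measure again.

Request:
{"op": "send_rows", "data": {"motion": [{"tx":0.008,"ty":0.002,"tz":0.08,"rx":0,"ry":0,"rz":0,"gripper":-0.2},{"tx":0,"ty":0,"tz":0.08,"rx":0,"ry":0,"rz":0,"gripper":-0.2},{"tx":0,"ty":0,"tz":0.06,"rx":0,"ry":0,"rz":0,"gripper":-0.2},{"tx":0,"ty":0,"tz":0,"rx":0,"ry":0,"rz":0,"gripper":-0.2},{"tx":0,"ty":0,"tz":0,"rx":0,"ry":0,"rz":0,"gripper":-0.2}]}}

```text
time_s: 3.0
ee_pos: [510.6, -143.7, 105.1]
ee_rot: [180.0, -0.1, -17.0]
force: [0.5, 0.5, -0.0]
gripper_width: 54.9
gripper_force: 0.0
```

```bash
cat > m2.py <<'E'
from h import *
import sys
g=grab('wrist'); save(g,sys.argv[1],(100,120,420,320),2.5); s=g['s']
p=s['ee_pos']; M=R.from_euler('xyz',s['ee_rot'],degrees=True).as_matrix()
print(p.round(1),s['ee_rot'].round(2),s['gripper_width'])
hsv=cv2.cvtColor(g['frame'],cv2.COLOR_RGB2HSV)
red=(((hsv[...,0]<8)|(hsv[...,0]>172))&(hsv[...,1]>150)&(hsv[...,2]>70)).astype(np.uint8)
cs,h=cv2.findContours(red,cv2.RETR_CCOMP,cv2.CHAIN_APPROX_NONE)
for k,hh in zip(cs,h[0]):
    if cv2.contourArea(k)<8: continue
    P=plane(g,k[:,0],72)
    q=((P-p)@M)[:,:2].astype(np.float32)
    print('hole' if hh[3]>=0 else 'blob',k[:,0].mean(0).round(1),'tool frame rect',np.round(cv2.minAreaRect(q)[0],1),np.round(cv2.minAreaRect(q)[1],1),cv2.minAreaRect(q)[2])
E
python3 m2.py w3.png
```

```text
[ 510.6 -143.7  105.1] [ 1.800e+02 -1.300e-01 -1.699e+01] 54.859546505833634
blob [379.  354.2] tool frame rect [-57.6  40.5] [ 2.3 22.9] 72.45708465576172
blob [144.3 264.9] tool frame rect [   1.9 -106.5] [2.7 4.8] 67.62910461425781
blob [317.2 263.3] tool frame rect [3.8 0.9] [17.1 50.4] 89.66046905517578
hole [317.1 272. ] tool frame rect [-1.1  0.8] [11.1 11. ] 43.625335693359375
blob [  7.3 199.1] tool frame rect [  47.4 -223. ] [41.4 20.8] 10.551048278808594
```

View pics/w3.png

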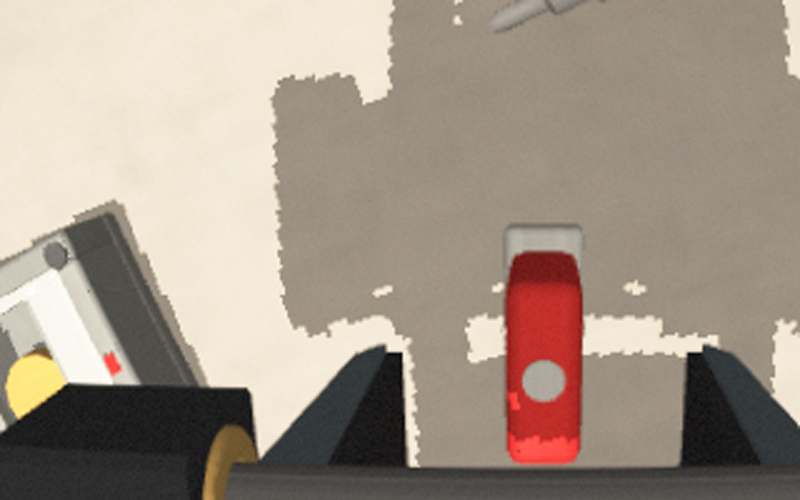

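The wing is centred at crop (545,380) between the fingers, offset about -1 mm along the tool's x and +0.8 mm along its y. I'll go down to z 34 and grip.

Request:
{"op": "send_rows", "data": {"motion": [{"tx":-0.002,"ty":0.0016,"tz":0.05,"rx":0,"ry":0,"rz":0,"gripper":-0.2},{"tx":0,"ty":0,"tz":0.05,"rx":0,"ry":0,"rz":0,"gripper":-0.2},{"tx":0,"ty":0,"tz":0.042,"rx":0,"ry":0,"rz":0,"gripper":-0.2},{"tx":0,"ty":0,"tz":0,"rx":0,"ry":0,"rz":0,"gripper":-0.2},{"tx":0,"ty":0,"tz":0,"rx":0,"ry":0,"rz":0,"gripper":1},{"tx":0,"ty":0,"tz":0,"rx":0,"ry":0,"rz":0,"gripper":1},{"tx":0,"ty":0,"tz":0,"rx":0,"ry":0,"rz":0,"gripper":1},{"tx":0,"ty":0,"tz":0,"rx":0,"ry":0,"rz":0,"gripper":1},{"tx":0,"ty":0,"tz":0,"rx":0,"ry":0,"rz":0,"gripper":1}]}}

```text
time_s: 4.18
ee_pos: [508.6, -143.8, 33.2]
ee_rot: [180.0, -0.0, -17.0]
force: [-0.7, -0.7, 2.8]
gripper_width: 17.7
gripper_force: 30.0
```

Request:
{"op": "send_rows", "data": {"motion": [{"tx":0,"ty":0,"tz":-0.06,"rx":0,"ry":0,"rz":0,"gripper":1},{"tx":0,"ty":0,"tz":-0.06,"rx":0,"ry":0,"rz":0,"gripper":1},{"tx":0,"ty":0,"tz":-0.06,"rx":0,"ry":0,"rz":0,"gripper":1},{"tx":0,"ty":0,"tz":0,"rx":0,"ry":0,"rz":-0.25,"gripper":1},{"tx":0,"ty":0,"tz":0,"rx":0,"ry":0,"rz":-0.25,"gripper":1},{"tx":0,"ty":0,"tz":0,"rx":0,"ry":0,"rz":-0.25,"gripper":1},{"tx":0,"ty":0,"tz":0,"rx":0,"ry":0,"rz":0,"gripper":1}]}}

```text
time_s: 5.05
ee_pos: [508.1, -143.7, 122.5]
ee_rot: [-180.0, 0.1, 5.4]
force: [-0.3, -0.5, -1.6]
gripper_width: 17.8
gripper_force: 30.0
```

Gripped (width 17.7) and lifted. Next I move so the block lies under the wrist camera.

Request:
{"op": "send_rows", "data": {"motion": [{"tx":-0.0215,"ty":-0.0814,"tz":0,"rx":0,"ry":0,"rz":0,"gripper":1},{"tx":-0.0215,"ty":-0.0814,"tz":0,"rx":0,"ry":0,"rz":0,"gripper":1},{"tx":-0.0215,"ty":-0.0814,"tz":0,"rx":0,"ry":0,"rz":0,"gripper":1},{"tx":-0.0215,"ty":-0.0814,"tz":0,"rx":0,"ry":0,"rz":0,"gripper":1},{"tx":0,"ty":0,"tz":0,"rx":0,"ry":0,"rz":0,"gripper":1},{"tx":0,"ty":0,"tz":0,"rx":0,"ry":0,"rz":0,"gripper":1},{"tx":0,"ty":0,"tz":0,"rx":0,"ry":0,"rz":0,"gripper":1}]}}

```text
time_s: 5.92
ee_pos: [450.6, 13.4, 122.9]
ee_rot: [180.0, -0.0, 5.4]
force: [0.6, -0.2, -1.3]
gripper_width: 17.8
gripper_force: 30.0
```

```bash
sed -i 's/,72)/,float(sys.argv[2]))/' m2.py; python3 m2.py w4.png 36
```

```text
[450.6  13.4 122.9] [ 1.7998e+02 -2.0000e-02  5.3800e+00] 17.83936398106024
blob [317.  353.7] tool frame rect [-91.5   0.7] [34. 27.] 89.92599487304688
blob [544.2 285.9] tool frame rect [-36.1 193.2] [26.7 24.9] 84.01412963867188
blob [317.3 279.2] tool frame rect [-24.7   1. ] [34.  47.1] 89.92977905273438
blob [269.1 129.7] tool frame rect [ 82.2 -32. ] [4.9 3.5] 1.3437881469726562
blob [376.8 128. ] tool frame rect [83.6 41.9] [2.8 5.6] 89.50633239746094
blob [191.4   9.2] tool frame rect [174.7 -91.9] [20.1 47.9] 8.581831932067871
```

View pics/w4.png

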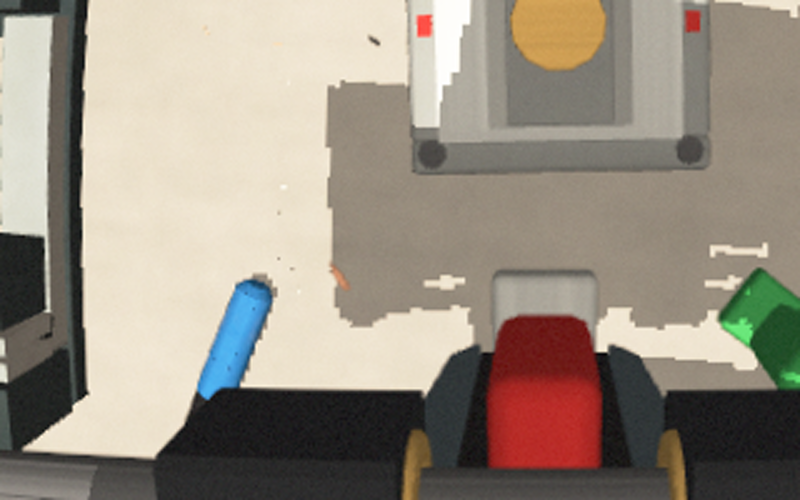

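The red marks are at tool (82.2,-32.0) and (83.6,41.9), so the slot centre is about 83 mm ahead and 4–5 mm to +y, with -1.1° still to turn. I'll move over it and check from there.

Request:
{"op": "send_rows", "data": {"motion": [{"tx":0,"ty":0,"tz":0,"rx":0,"ry":0,"rz":-0.035,"gripper":1},{"tx":0.056,"ty":0.004,"tz":0,"rx":0,"ry":0,"rz":0,"gripper":1},{"tx":0.056,"ty":0.004,"tz":0,"rx":0,"ry":0,"rz":0,"gripper":1},{"tx":0.0536,"ty":0.0036,"tz":0.02,"rx":0,"ry":0,"rz":0,"gripper":1},{"tx":0,"ty":0,"tz":0.02,"rx":0,"ry":0,"rz":0,"gripper":1},{"tx":0,"ty":0,"tz":0,"rx":0,"ry":0,"rz":0,"gripper":1},{"tx":0,"ty":0,"tz":0,"rx":0,"ry":0,"rz":0,"gripper":1}]}}

```text
time_s: 6.85
ee_pos: [532.1, 17.6, 103.0]
ee_rot: [180.0, 0.0, 6.5]
force: [0.1, 0.0, -2.0]
gripper_width: 17.7
gripper_force: 30.0
```

```bash
python3 m2.py w5.png 36; python3 - <<'E'
from h import *
g=grab('top'); save(g,'t5.png',(170,140,290,270),4)
s=g['s'];M=R.from_euler('xyz',s['ee_rot'],degrees=True).as_matrix()
hsv=cv2.cvtColor(g['frame'],cv2.COLOR_RGB2HSV)
red=(((hsv[...,0]<8)|(hsv[...,0]>172))&(hsv[...,1]>120)&(hsv[...,2]>70)).astype(np.uint8)
n,l,st,ce=cv2.connectedComponentsWithStats(red)
for i in range(1,n):
    if st[i,4]>=3: print(ce[i].round(1),st[i,4],((plane(g,ce[i:i+1],36)-s['ee_pos'])@M).round(1))
E
python3 - <<'E'
import cv2,numpy as np
a=cv2.imread('pics/w5.png');b=cv2.imread('pics/t5.png')
a=cv2.resize(a,(480,300));b=cv2.resize(b,(277,300));cv2.imwrite('pics/c5.png',np.hstack([a,b]))
E
```

```text
[532.1  17.6 103. ] [1.80e+02 5.00e-02 6.52e+00] 17.74690838455377
blob [317.  353.6] tool frame rect [-79.1   0.7] [31.3 24.9] 89.93561553955078
blob [262.8 251.3] tool frame rect [  1.1 -35.7] [3.4 4.9] 89.82855224609375
blob [373.1 250.8] tool frame rect [ 1.9 38.4] [4.9 3.4] 0.15853989124298096
blob [317.3 279.2] tool frame rect [-17.4   1. ] [43.5 31.4] 0.0014014628250151873
blob [180.2  83.8] tool frame rect [115.3 -90.3] [48.3 49.2] 6.82121467590332
hole [179.3  83.5] tool frame rect [115.5 -90.1] [18.9 19.2] 46.66332244873047
[492.4   5.4] 5 [[298.8 488.9  67.4]]
[420.9  13.6] 27 [[297.6 362.9  67.3]]
[484.  15.] 5 [[282.6 471.1  67.4]]
[479.  20.] 3 [[274.3 460.8  67.4]]
[438.   21.3] 3 [[279.9 389.9  67.3]]
[459.3  26.7] 47 [[265.8 424.8  67.4]]
[339.9  54.6] 177 [[238.3 213.9  67.3]]
[250.5 202. ] 6 [[ 1.8 36.9 67.3]]
[224.1 208.1] 7 [[-3.1 -6.1 67.3]]
[357.9 272.4] 601 [[-131.9  192.8   67.3]]
```

View pics/c5.png

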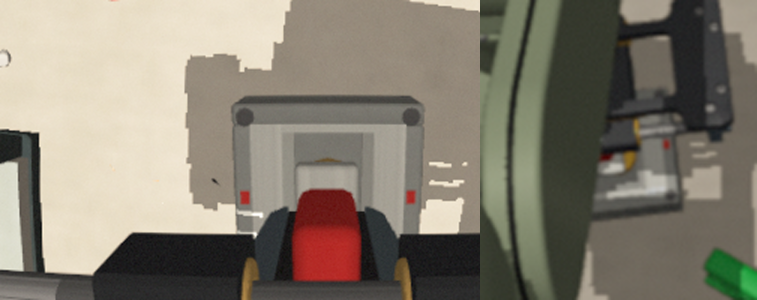

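Over the block, the marks are at tool (1.1,-35.7) and (1.9,38.4). The remaining offset is about 1.5 mm in x, 0.5 mm in y and -0.4°. In the picture the foot at x≈328 is centred in the slot. I'll correct this and go down to just above the plunger.

Request:
{"op": "send_rows", "data": {"motion": [{"tx":0.003,"ty":0.001,"tz":0,"rx":0,"ry":0,"rz":-0.013,"gripper":1},{"tx":0,"ty":0,"tz":0.03,"rx":0,"ry":0,"rz":0,"gripper":1},{"tx":0,"ty":0,"tz":0.02,"rx":0,"ry":0,"rz":0,"gripper":1},{"tx":0,"ty":0,"tz":0.02,"rx":0,"ry":0,"rz":0,"gripper":1},{"tx":0,"ty":0,"tz":0.016,"rx":0,"ry":0,"rz":0,"gripper":1},{"tx":0,"ty":0,"tz":0,"rx":0,"ry":0,"rz":0,"gripper":1},{"tx":0,"ty":0,"tz":0,"rx":0,"ry":0,"rz":0,"gripper":1}]}}

```text
time_s: 7.82
ee_pos: [534.8, 17.5, 60.1]
ee_rot: [180.0, -0.0, 6.9]
force: [-0.6, -0.0, -1.9]
gripper_width: 17.8
gripper_force: 30.0
```

No contact so far, so the foot is in the slot. I'll press to 23 mm deep (TCP 46).

Request:
{"op": "send_rows", "data": {"motion": [{"tx":0,"ty":0,"tz":0.01,"rx":0,"ry":0,"rz":0,"gripper":1},{"tx":0,"ty":0,"tz":0.01,"rx":0,"ry":0,"rz":0,"gripper":1},{"tx":0,"ty":0,"tz":0.008,"rx":0,"ry":0,"rz":0,"gripper":1},{"tx":0,"ty":0,"tz":0,"rx":0,"ry":0,"rz":0,"gripper":1},{"tx":0,"ty":0,"tz":0,"rx":0,"ry":0,"rz":0,"gripper":1}]}}

```text
time_s: 8.45
ee_pos: [535.2, 17.5, 46.3]
ee_rot: [180.0, -0.1, 6.9]
force: [1.8, 0.1, 2.9]
gripper_width: 17.8
gripper_force: 30.0
```

The spring force matches the depth (about 4.5 N). Now the quarter turn, starting with 30° as a check.

Request:
{"op": "send_rows", "data": {"motion": [{"tx":0,"ty":0,"tz":0,"rx":0,"ry":0,"rz":-0.25,"gripper":1},{"tx":0,"ty":0,"tz":0,"rx":0,"ry":0,"rz":-0.25,"gripper":1},{"tx":0,"ty":0,"tz":0,"rx":0,"ry":0,"rz":-0.25,"gripper":1},{"tx":0,"ty":0,"tz":0,"rx":0,"ry":0,"rz":-0.25,"gripper":1},{"tx":0,"ty":0,"tz":0,"rx":0,"ry":0,"rz":0,"gripper":1}]}}

```text
time_s: 9.07
ee_pos: [534.1, 17.4, 46.0]
ee_rot: [-180.0, 0.0, 36.8]
force: [-0.1, 0.5, 2.6]
gripper_width: 17.9
gripper_force: 30.0
```

```bash
python3 -c "
from h import *
s=env.state();print(s['force'],s['torque'],s['qpos'])"
```

```text
[-0.14772731  0.52776962  2.58056391] [-0.06439095 -0.00301129  0.03225251] [ 6.41416565e-01  2.41730130e+01  1.07981799e+02 -8.91094082e-03
  4.78933344e+01  5.38154064e+01]
```

It turns freely. I'll finish the remaining 60°.

Request:
{"op": "send_rows", "data": {"motion": [{"tx":0,"ty":0,"tz":0,"rx":0,"ry":0,"rz":-0.286,"gripper":1},{"tx":0,"ty":0,"tz":0,"rx":0,"ry":0,"rz":-0.286,"gripper":1},{"tx":0,"ty":0,"tz":0,"rx":0,"ry":0,"rz":-0.286,"gripper":1},{"tx":0,"ty":0,"tz":0,"rx":0,"ry":0,"rz":-0.286,"gripper":1},{"tx":0,"ty":0,"tz":0,"rx":0,"ry":0,"rz":-0.286,"gripper":1},{"tx":0,"ty":0,"tz":0,"rx":0,"ry":0,"rz":-0.286,"gripper":1},{"tx":0,"ty":0,"tz":0,"rx":0,"ry":0,"rz":-0.286,"gripper":1},{"tx":0,"ty":0,"tz":0,"rx":0,"ry":0,"rz":0,"gripper":1},{"tx":0,"ty":0,"tz":0,"rx":0,"ry":0,"rz":0,"gripper":1}]}}

```text
time_s: 10.2
ee_pos: [534.2, 17.5, 45.9]
ee_rot: [-180.0, -0.0, 96.8]
force: [0.1, 0.3, 2.6]
gripper_width: 18.1
gripper_force: 30.0
```

Request:
{"op": "send_rows", "data": {"motion": [{"tx":0,"ty":0,"tz":-0.005,"rx":0,"ry":0,"rz":0,"gripper":1},{"tx":0,"ty":0,"tz":0,"rx":0,"ry":0,"rz":0,"gripper":1},{"tx":0,"ty":0,"tz":0,"rx":0,"ry":0,"rz":0,"gripper":1}]}}

```text
time_s: 10.58
ee_pos: [534.3, 17.4, 48.4]
ee_rot: [-180.0, 0.0, 96.9]
force: [-1.2, -0.4, 1.5]
gripper_width: 18.1
gripper_force: 30.0
```

```bash
python3 m2.py w6.png 36
```

```text
[534.3  17.4  48.4] [-179.97    0.     96.95] 18.051366905856334
blob [317.  353.6] tool frame rect [-45.4  -0.4] [24.1 19.2] 89.97852325439453
blob [317.4 279.1] tool frame rect [ 2.  -0.2] [24.1 33.5] 89.96437072753906
blob [316.5 214. ] tool frame rect [36.  -0.7] [5.5 3.5] 89.99256134033203
blob [513.7 108.6] tool frame rect [ 95.  105.9] [48.  47.8] 89.54085540771484
hole [515.6 108.4] tool frame rect [ 95.1 105.8] [18.7 18.2] 45.726539611816406
```

View pics/w6.png

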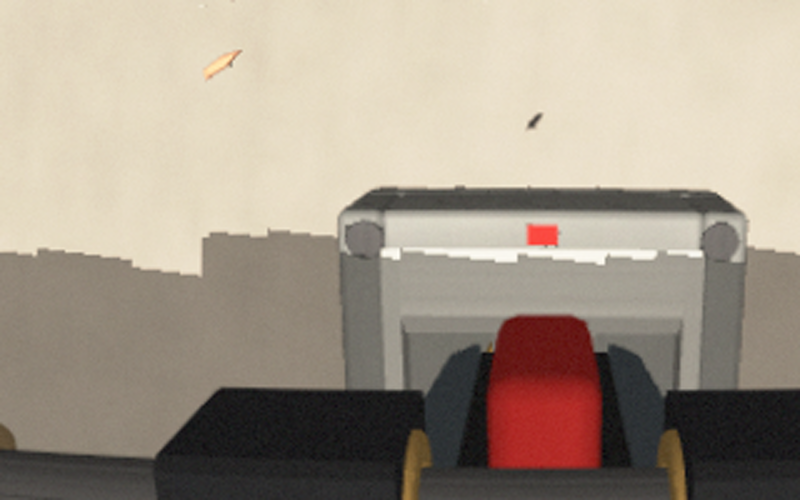

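The mark at crop (542,235) lines up with the wing at (545,400), and the wing stands square across the slot. I'll release and go straight up.

Request:
{"op": "send_rows", "data": {"motion": [{"tx":0,"ty":0,"tz":0,"rx":0,"ry":0,"rz":0,"gripper":-0.2},{"tx":0,"ty":0,"tz":0,"rx":0,"ry":0,"rz":0,"gripper":-0.2},{"tx":0,"ty":0,"tz":0,"rx":0,"ry":0,"rz":0,"gripper":-0.2},{"tx":0,"ty":0,"tz":0,"rx":0,"ry":0,"rz":0,"gripper":-0.2},{"tx":0,"ty":0,"tz":-0.05,"rx":0,"ry":0,"rz":0,"gripper":-0.2},{"tx":0,"ty":0,"tz":-0.08,"rx":0,"ry":0,"rz":0,"gripper":-0.2},{"tx":0,"ty":0,"tz":-0.1,"rx":0,"ry":0,"rz":0,"gripper":-0.2},{"tx":-0.1,"ty":0,"tz":0,"rx":0,"ry":0,"rz":0,"gripper":-0.2},{"tx":-0.06,"ty":0,"tz":0,"rx":0,"ry":0,"rz":0,"gripper":-0.2},{"tx":0,"ty":0,"tz":0,"rx":0,"ry":0,"rz":0,"gripper":-0.2},{"tx":0,"ty":0,"tz":0,"rx":0,"ry":0,"rz":0,"gripper":-0.2}]}}

```text
time_s: 12.0
ee_pos: [544.0, -61.4, 163.2]
ee_rot: [-180.0, -0.0, 97.0]
force: [0.6, 0.4, 1.0]
gripper_width: 54.9
gripper_force: 0.0
```

```bash
python3 m2.py w7.png 88; python3 - <<'E'
import cv2,numpy as np
from h import *
g=grab('scene'); save(g,'s7.png',(190,180,390,320),3)
a=cv2.resize(cv2.imread('pics/w7.png'),None,fx=.5,fy=.5);b=cv2.imread('pics/s7.png')
b=cv2.resize(b,(357,250));cv2.imwrite('pics/c7.png',np.hstack([a,b]))
E
```

```text
[544.  -61.4 163.2] [-1.7997e+02 -3.0000e-02  9.6960e+01] 54.92540016100234
blob [316.5 181.5] tool frame rect [46.3 -0.7] [3.3 2. ] 89.9723892211914
blob [317.1 131.8] tool frame rect [79.1 -0.4] [17.  43.8] 89.9121322631836
hole [317.1 131.5] tool frame rect [79.4 -0.4] [11.7 11.3] 89.96519470214844
blob [317.   89.5] tool frame rect [107.4  -0.5] [3.9 2. ] 89.966064453125
blob [449.4  34.6] tool frame rect [152.6  91.1] [40.9 41. ] 43.18122482299805
hole [449.8  34.2] tool frame rect [152.5  90.8] [15.8 15.7] 42.68247604370117
```

View pics/c7.png

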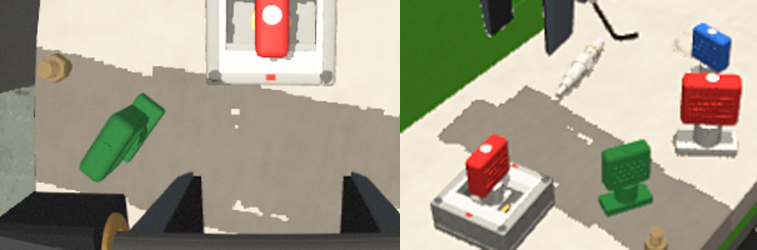

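The plug stands locked and upright at (272,25) on the left and (488,165) on the right. Its wing is on the line of the red marks, the blue plug is untouched and the gripper is clear. Handing in.

```bash
python3 -c "
from workcell import env
print(env.job_done())"
```

```text
the job is handed in; nothing more can be done
None
```

The small red plug is locked upright in the middle of the grey block with its wing square across the slot; the blue plug was left alone, and the job was handed in at about 12 s (the hand-in returned no verdict).

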